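# Prise the grill-box catch and hold the lid at the vent mark

### The job

Air the table-top grill box under the extractor: with the scraper from the wooden stand, not with the fingers, prise its snap catch fully open and put the scraper back upright in its slot. Then lift the sprung lid by its handle until the lid's pointer meets the marker set on the quadrant, and finish there, still holding the lid still at the mark. Do not shift the marker or knock the other things on the bench.

Things in the scene. Friction and masses are not known exactly. Their poses are not given: they have to be found in the camera images.
- grill: Dark steel box grill on two bricks, fixed, 240 deep (its x) x 320 wide (its y), rim 100 high; origin at bench level under its centre, z up. Its front, with the catch, faces its own -x; the lid hinge runs along its y at x +120, height 100; the quadrant is on its -y end (x -75 to +120, y -186 to -160, up to 250 high). Sizes: mm.
- lid: Lid, 240 x 320 x 43, hinged on the grill's far edge; origin mid hinge axis (grill x +120, 100 up). Axes as the grill's when shut; opens about its own +y (right-handed), front rising, to 1.25 rad. Weight and spring pull it shut: about 5 N at the handle when just lifted, 7 N at 0.65 rad; it falls shut if let go. A tongue at its front is hooked down while the catch is shut. Sizes: mm.
- lid_handle (a point): Middle of the lid's handle: a round wooden bar, 12 dia, 110 long along the lid's y, 41 clear above the lid's top, standing on two thin posts 100 apart. Lid shut, it is 183 above the bench and 90 in front of the grill's centre. The bar can turn between the fingers as the lid rises. Sizes: mm.
- lid_hinge (a point): Point on the lid's hinge axis at its middle; the axis runs along the lid's y. Sizes: mm.
- pointer (a point): Tip of the flat steel pointer (60 x 8 x 5) on the lid's -y end; 180 from the hinge axis, level with it when the lid is shut. Sizes: mm.
- mark (a point): Tip of the steel marker tab clamped on the quadrant (held by friction, set at 0.4 to 0.65 rad), 180 from the hinge axis, turning about it like the lid. With the lid at the marked angle the pointer tip is at this point. The rise of the line from hinge axis to this point above level is the lid angle wanted. Sizes: mm.
- latch: Snap catch: steel plate 80 wide (its y), 4 thick; origin on its hinge pin at grill x -128, y +75, 75 up. Axes as the grill's when shut. Plate's inner face 13 outside the pin, top edge 50 above it. Tips outward (top to grill's -x) to 0.8 rad; a sprung detent holds it (about 10 N, pushed 30 above the pin) until tipped 0.25 rad, then it snaps to about 0.43 and stays where left. Sizes: mm.
- latch_tab (a point): Middle of the top edge of the catch's prising half, on the plate, 125 above the bench when shut; the hook is on the other half (grill's -y side). Sizes: mm.
- pry_gap (a point): Middle of the mouth of the gap between the catch plate's prising half and the grill's front, fixed on the grill, 125 above the bench. The gap is open from above, 21 wide across (grill's x), 50 long (grill's y) and over 40 deep. Sizes: mm.
- scraper_grip (a point): Middle of the scraper's wooden handle: 24 (its x) x 26 (its y) x 70 high. The scraper stands upright, z up, blade down; 103 above the blade's tip. 120 g. Sizes: mm.
- scraper_tip (a point): Middle of the lower edge of the scraper's flat steel blade, 4 thick (its x), 24 wide (its y), 60 long below a collar of 22 x 42 x 8. In the stand the tip is 5 above the bench and the collar rests on the stand's top. Sizes: mm.
- stand_slot (a point): Centre of the slot's mouth in the top of the fixed wooden stand, 100 x 90 x 65 high; slot 14 (its x) x 36 (its y), through; axes as the stand's, which are the scraper's when it stands in it. Sizes: mm.
- jar: Bystander, leave alone: big brown glass jar with a dark cap, 90 dia x 150 mm; origin at its underside.
- tub: Bystander, leave alone: white plastic tub, 120 dia x 110 mm; origin at its underside.
- plate: Bystander, leave alone: white plate, 140 dia x 20 mm; origin at its underside.
- mug: Bystander, leave alone: white mug, 80 dia x 90, handle beside it mm; origin at its underside.
- tape: Bystander, leave alone: roll of brown tape lying flat, 90 dia x 30 mm; origin at its underside.
- offcut: Bystander, leave alone: pale wood offcut, 140 x 50 x 30 mm; origin at its underside.
- brush: Bystander, leave alone: hand brush lying flat, about 200 long mm; origin at its underside.
Not all that is in view belongs to the job. What is shaped like the part that bears scraper_grip but purple is not meant.

How it is judged (in metres and radians):
On the way, in this order (a step that is already met when the one before it is completed fails the run):
1. the catch is prised fully open with the scraper held in the fingers (angle between latch's own z axis and vertical above 0.36 rad and distance between scraper_tip and latch_tab below 0.07 m and contact force between the fingers and scraper above 1 N), for 0.05 s.
2. the scraper stands in its slot again, let go (horizontal distance between scraper_tip and stand_slot below 0.012 m and height (world z) of scraper_tip below 0.015 m and angle between scraper_grip's own z axis and vertical below 0.15 rad and contact force between the fingers and scraper below 0.1 N), for 0.2 s.
3. the lid is held by the fingers with its pointer at the marker (distance between pointer and mark below 0.012 m and contact force between the fingers and lid above 2 N and angular speed of lid below 0.1 rad/s), for 0.5 s.
At the end, for the whole second after the job is handed in: The fingers hold the lid still (contact over 2 N) with the pointer tip within 12 mm of the marker tip; the catch is open by more than 0.36 rad; the scraper stands in its slot (tip within 12 mm of the slot's centre, under 15 mm above the bench, tilt under 0.15 rad), untouched (all of step 2 and all of step 3 and angle between latch's own z axis and vertical above 0.36 rad); the arm keeps its last pose, push and grip.
It fails at once if the fingers touch the catch (contact force between the fingers and latch above 1 N).
It fails at once if the marker is shifted (distance of mark from where it was at the start of the episode above 0.01 m).
It fails at once if another thing on the bench is knocked or shifted (distance of any of jar, tub, plate, mug, tape, offcut, brush from where it was at the start of the episode above 0.03 m).
It also fails if it takes over 51 s, if anything falls off the work surface, if the arm or the gripper's body presses on something with over 40 N, if the wrist force passes 120 N, or if a joint passes its speed limit or range.

### The arm

A 6-joint arm with a two-finger parallel gripper is mounted at the origin on the work surface. World frame = base frame: x ahead of the robot, y to its left, z up, the work surface at z = 0. Lengths are in mm, angles in rad, forces in N, time in s.
With the tool pointing down it reaches from about 350 to 725 mm from the base axis. Payload 4.3 kg.
Tool frame: the origin (TCP) lies between the finger pads; the fingertips stand 25 mm ahead of it and the grasp point (between the pads) lies 6 mm ahead of it (bot.nose_length is the distance from the TCP to the fingertips, in mm); z points along the fingers, y is the line along which they close (so a half turn about z gives the same grasp; the last joint's range is limited). The gripper opens to 85 mm and grips with 20 to 120 N. Pads are 22 mm wide; open, the fingers measure 114 mm over their backs; the gripper's body (76 mm by 85 mm) begins 54 mm behind the grasp point. The pads swing forward as they close: fully open they stand 13 mm farther back than shut.
Start: joints at [-1.382, 0.377, 0.081, 1.274, 0, 1.46], TCP at [169.275, -549.554, 256.329] pointing down, gripper open.
Joint ranges: [-2.72, 2.72], [-0.84, 1.66], [-1.02, 1.22], [-1.77, 2.12], [-1.37, 1.28], [-3.14, 3.14]. Speed limits (rad/s): [2.57, 2.57, 3.14, 3.14, 3.14, 3.14].

### API

Orientations are given as a unit quaternion [w, x, y, z].
In Python, from workcell import bot, get_image, camera_info, finish_job gives the robot as it stands.
- The arm moves only by the shell command python3 -m inch 'ROWS' [FORCE]. ROWS is JSON, a list that holds one entry, the list of rows, each a list of 5 numbers: the opening, from 0 (shut) to 1 (fully open), then the shift along the tool's x, y, z in mm, then the turn about the tool's z in rad. A call has 1 to 5 rows; each row shifts and turns the commanded pose from where the row before left it, along the tool's axes as they then stand; what a row does not reach is not made up. A row lasts 1/8 s, in which the tool goes at most 62.5 mm and 10.7 degrees, less where a joint would pass 70% of its speed; a pose out of reach is approached as far as the arm can. A call is refused whole if a number of a shift passes 62.5 or a number of a turn 0.188, either way. A call with a gripper value outside its range is refused whole. The fingers move at their own pace and stop on an object; FORCE is the grip in N (left out, the last holds). Time passes only in rows, so rows that do not move let the fingers close. It gives the time, the measured TCP pose, the force, the opening and the grip force at its end, in the units of the state.
- bot.sense(): the state, without advancing time (a new reading comes with each control period).
- get_image(name): name is "scene" or "top"; returns the picture (384x512x3 uint8, red, green, blue); there is no depth.
- camera_info(name): a dict with "K" (3x3 intrinsics, pixels), "extrinsics" (4x4, takes a point from camera to world coordinates). Camera axes: x right, y up, looking along -z (the intrinsics and any distortion apply to the point x, -y, -z); pixel columns grow to the right and rows downward; lengths in mm; the calibration is good to about 2 mm. A picture is of the moment at which its call begins. camera_info takes no time and is no camera call.
- finish_job(): hands the job in; it is judged then, once.
The state is a dict: "time_s": time; "q": joint angles; "joint_vel": joint speeds; "tau": joint torques, N m; "tool_pos": TCP position; "eef_rot": TCP orientation; "ft_force": force on the tool from outside, world axes, zero at the start; "moment": the same for the moment, N m; "opening": opening from 0.0 (shut) to 1.0 (fully open); "grasp_force": force on a finger pad.
Only numpy, scipy, OpenCV 4.12 (cv2) and the standard library are available. Lean on these libraries where they do the work, as an engineer would, in place of code of your own. Each camera call takes 0.05 s, during which the arm holds its last target. There are 200 camera calls.

## Working session

There is one attempt and no reset: what is moved stays moved. The work goes in short steps, Python scripts to look and compute and a shell command to move; the robot and the scene stay as the last step left them, time stands still between calls to the robot, and variables do not carry over. Pictures are saved under pics/ and viewed, at most 10 in all, crops included, and the job is handed in when it is done.

```bash
ls; mkdir -p pics; python3 - <<'E'
from workcell import bot,get_image,camera_info
import cv2
for n in("scene","top"):
    im=get_image(n); cv2.imwrite(f"pics/{n}0.png",im[:,:,::-1]); c=camera_info(n); print(n,c)
print(bot.sense())
E
```

```text
pics
scene {'K': array([[414.02590483,   0.        , 250.34479366],
       [  0.        , 414.02590483, 183.34693131],
       [  0.        ,   0.        ,   1.        ]]), 'extrinsics': array([[ 5.41018724e-01, -5.79099591e-01,  6.09870809e-01,
         1.23133927e+03],
       [ 8.40843429e-01,  3.58002673e-01, -4.05975878e-01,
        -4.63337772e+02],
       [ 1.67650845e-02,  7.32446414e-01,  6.80618235e-01,
         9.28710847e+02],
       [ 0.00000000e+00,  0.00000000e+00,  0.00000000e+00,
         1.00000000e+00]])}
top {'K': array([[435.7270484 ,   0.        , 255.45663872],
       [  0.        , 435.7270484 , 192.10118069],
       [  0.        ,   0.        ,   1.        ]]), 'extrinsics': array([[ 1.97781583e-02,  9.96564574e-01, -8.04230972e-02,
         4.15854563e+02],
       [-9.99738720e-01,  1.87908203e-02, -1.30152268e-02,
         7.51110749e+00],
       [-1.14592980e-02,  8.06595015e-02,  9.96675840e-01,
         1.38955601e+03],
       [ 0.00000000e+00,  0.00000000e+00,  0.00000000e+00,
         1.00000000e+00]])}
{'time_s': 0.1, 'q': array([-1.38229553e+00,  3.78025265e-01,  7.97858009e-02,  1.27442821e+00,
        3.19568309e-05,  1.46051761e+00]), 'joint_vel': array([-2.34937090e-04, -2.08670223e-03,  2.58138160e-03,  1.33190622e-03,
       -2.51800647e-03, -5.80547198e-05]), 'tau': array([ 7.45354082e-04, -4.64692962e+01,  2.70582050e+01,  1.20506081e-02,
       -8.15076783e-05,  1.24416130e-05]), 'tool_pos': array([ 169.17755386, -548.98127347,  255.44434184]), 'eef_rot': array([-9.35584128e-04,  9.88861657e-01,  1.48834633e-01, -2.06197027e-05]), 'ft_force': array([-0.5400008 , -1.10092929, -0.33413738]), 'moment': array([-0.02778079,  0.01708042,  0.02430842]), 'grasp_force': 0.0, 'opening': 1.0039618151917455}
```

View pics/scene0.png

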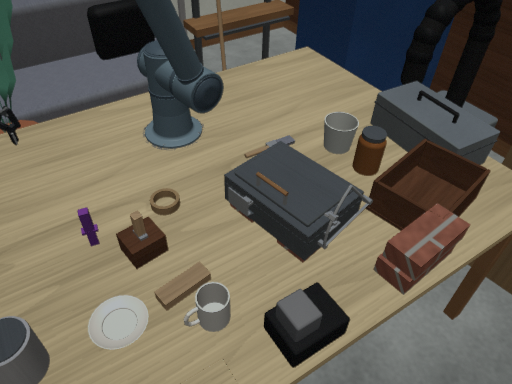

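View pics/top0.png

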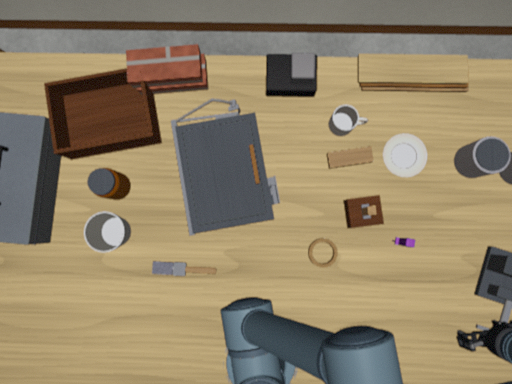

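The tan-handled scraper in the stand is at scene (139,228) and top (366,210). The purple lookalike is at scene (89,226) and top (404,242), and isn't the one meant. The grill is at top (222,172), its front with the catch facing right (world -y), and the quadrant is at its upper end. I'll enlarge to confirm.

```bash
python3 - <<'E'
import cv2,numpy as np
s=cv2.imread("pics/scene0.png");t=cv2.imread("pics/top0.png")
a=cv2.resize(t[90:240,165:295],None,fx=4,fy=4,interpolation=cv2.INTER_CUBIC)
b=cv2.resize(t[190:235,335:395],(276,207),interpolation=cv2.INTER_CUBIC)
c=cv2.resize(s[195:270,75:175],(276,207),interpolation=cv2.INTER_CUBIC)
o=np.zeros((600,800,3),np.uint8);o[:600,:520]=a;o[:207,522:798]=b;o[210:417,522:798]=c
cv2.imwrite("pics/crop1.png",o)
cv2.imwrite("pics/crop2.png",cv2.resize(s[140:260,215:375],None,fx=5,fy=5,interpolation=cv2.INTER_CUBIC))
E
```

```text
(no output)
```

View pics/crop1.png

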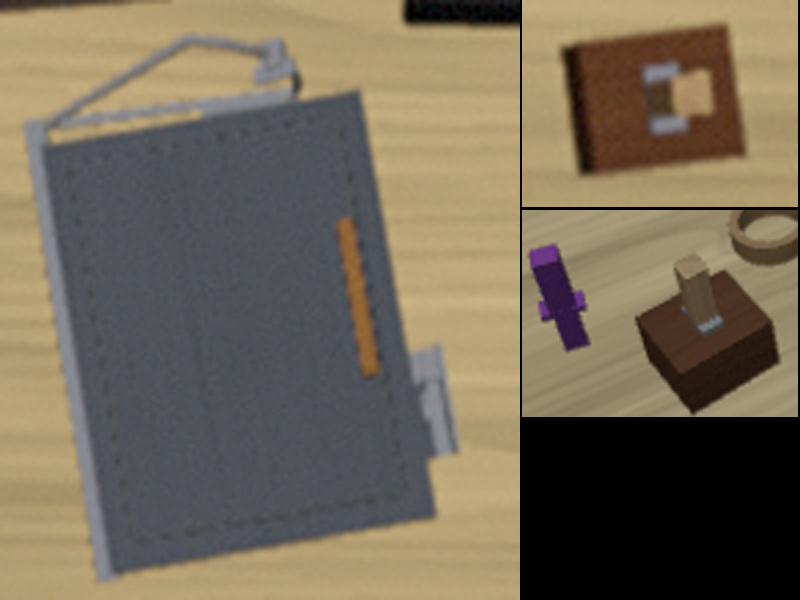

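View pics/crop2.png

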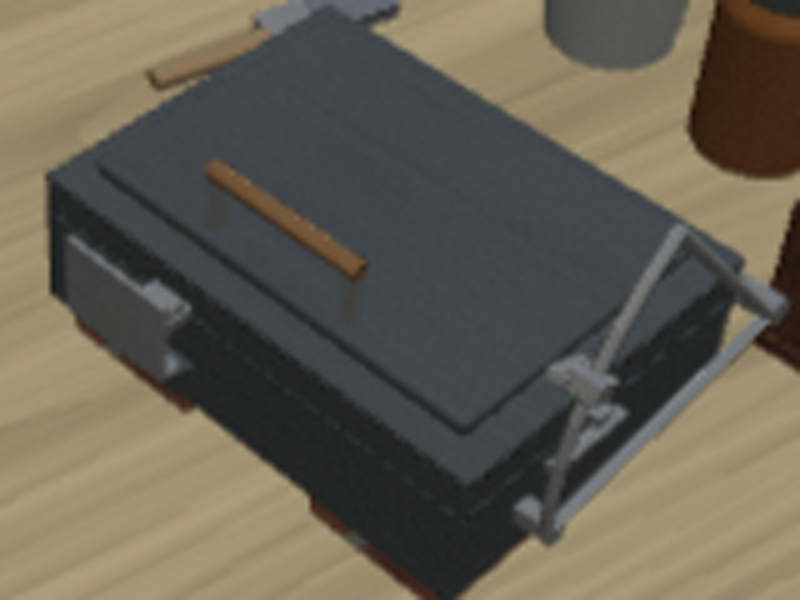

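Confirmed: the tan-handled scraper sits in the brown stand, at top (372,210) for the handle top, while the purple one lies elsewhere. The marker tab sits on the quadrant arc at scene (332,216) and top (233,105), with the lid's pointer below it at scene (335,225).

```bash
cat > h.py <<'E'
import cv2,numpy as np
from workcell import camera_info
C={n:camera_info(n) for n in("scene","top")}
def ray(n,p):
    c=C[n];d=np.linalg.inv(c["K"])@[p[0],p[1],1];E=c["extrinsics"]
    d=E[:3,:3]@(d*[1,-1,-1]);return E[:3,3],d/np.linalg.norm(d)
def onz(n,p,z):
    o,d=ray(n,p);return o+d*(z-o[2])/d[2]
def tri(ps,pt):
    o,d=ray("scene",ps);q,e=ray("top",pt)
    a=np.linalg.lstsq(np.stack([d,-e],1),q-o,rcond=None)[0]
    A,B=o+a[0]*d,q+a[1]*e;return (A+B)/2,np.linalg.norm(A-B)
def mask(im,lo,hi,box):
    h=cv2.cvtColor(im,cv2.COLOR_BGR2HSV);m=cv2.inRange(h,np.array(lo),np.array(hi))
    k=np.zeros_like(m);x0,y0,x1,y1=box;k[y0:y1,x0:x1]=m[y0:y1,x0:x1]
    c=max(cv2.findContours(k,cv2.RETR_EXTERNAL,cv2.CHAIN_APPROX_NONE)[0],key=cv2.contourArea)
    return c.reshape(-1,2).astype(np.float32)
E
python3 - <<'E'
from h import *
np.set_printoptions(precision=1,suppress=True)
s=cv2.imread("pics/scene0.png");t=cv2.imread("pics/top0.png")
print("hsv handle",cv2.cvtColor(t,cv2.COLOR_BGR2HSV)[165,255],cv2.cvtColor(s,cv2.COLOR_BGR2HSV)[184,271])
H=([5,110,90],[20,255,255])
a=mask(s,*H,(250,165,300,200));b=mask(t,*H,(240,135,270,195))
ra,rb=cv2.minAreaRect(a),cv2.minAreaRect(b);print(ra,rb);print("bar mid",tri(ra[0],rb[0]))
def ends(r):
    p=cv2.boxPoints(r);e=[(p[i]+p[(i+1)%4])/2 for i in range(4)]
    d=[np.linalg.norm(p[i]-p[(i+1)%4]) for i in range(4)];i=int(np.argmin(d));return e[i],e[(i+2)%4]
e=[onz("top",x,184) for x in ends(rb)];print("ends top",e,np.linalg.norm(e[0]-e[1]))
e=[onz("scene",x,184) for x in ends(ra)];print("ends scene",e,np.linalg.norm(e[0]-e[1]))
# lid silhouette: dark grey bluish
L=mask(t,[90,10,30],[125,120,115],(168,90,280,240));r=cv2.minAreaRect(L);print("lid",r)
for z in(100,112,143):
  p=np.array([onz("top",x,z) for x in cv2.boxPoints(r)]);print(z,p[:,:2].ravel(),np.linalg.norm(p[0]-p[1]),np.linalg.norm(p[1]-p[2]),p.mean(0)[:2])
# stand
S=mask(t,[0,60,20],[14,255,130],(335,185,395,235));r=cv2.minAreaRect(S);print("stand",r)
p=np.array([onz("top",x,65) for x in cv2.boxPoints(r)]);print(p[:,:2].ravel(),p.mean(0),np.linalg.norm(p[0]-p[1]),np.linalg.norm(p[1]-p[2]))
f=lambda x,y:(165+x/4-.4,90+y/4-.4); g=lambda x,y:(215+x/5-.4,140+y/5-.4)
k=lambda x,y:(335+(x-522)*60/276-.4,190+y*45/207-.4); m=lambda x,y:(75+(x-522)*100/276-.4,195+(y-210)*75/207-.4)
print("hd top",onz("top",k(694,93),143),tri(m(692,267),k(694,93)))
print("collar ends",onz("top",k(660,72),73),onz("top",k(668,125),73))
print("mark",tri(g(585,378),f(270,62)),tri(g(570,372),f(262,72)))
print("latch top corners",tri(g(70,238),f(457,450)),tri(g(185,300),f(440,347)))
E
```

```text
hsv handle [ 16 157 141] [ 14 132 108]
((271.6258850097656, 183.030029296875), (35.46602249145508, 3.1717584133148193), 35.21759033203125) ((254.01344299316406, 163.90940856933594), (38.63827133178711, 3.9970619678497314), 79.99201965332031)
bar mid (array([592.3,  29.2, 183.8]), np.float64(0.9018888365272494))
ends top [array([538.8,  18.4, 184. ]), array([645.5,  39.3, 184. ])] 108.76034508642326
ends scene [array([538.3,  19.4, 184. ]), array([644.2,  39.1, 184. ])] 107.6970743829874
lid ((224.6929931640625, 171.9052734375), (107.76806640625, 84.93502044677734), 79.79602813720703)
100 [713.8 275.6 764.2  24.7 446.1 -37.9 396.9 208. ] 255.91445654187754 324.2161527309303 [580.2 117.6]
112 [711.  273.1 760.9  24.5 445.8 -37.5 397.1 206.1] 253.53303731301548 321.1991501322718 [578.7 116.6]
143 [703.9 266.7 752.6  24.1 445.  -36.4 397.5 201.3] 247.3810376384554 313.40522675240436 [574.7 113.9]
stand ((363.27728271484375, 211.32969665527344), (28.21695327758789, 35.35379409790039), 82.40535736083984)
[ 504.7 -244.3  520.9 -350.5  436.4 -361.5  420.2 -255.9] [ 470.6 -303.1   65. ] 107.40659220055038 85.28613129113478
hd top [ 472.  -309.6  143. ] (array([ 472.5, -308.8,  141.7]), np.float64(2.325204800711034))
collar ends [ 488.5 -305.2   73. ] [ 453.9 -310.4   73. ]
mark (array([760.4,  94.4, 176. ]), np.float64(0.48648222837916133)) (array([752.1,  97.4, 171.6]), np.float64(7.58891883456622))
latch top corners (array([490.4, -44.2, 123.1]), np.float64(0.9174313948590622)) (array([568.2, -24.9, 129.5]), np.float64(13.869325740891215))
```

Measurements agree with the given sizes: bar height 183.8, bar length about 109, latch corner at grill (-143,114,123) and scraper top at 142. So the grill centre is about (575,118) with its x-axis at 100.9°, the scraper is at about (472,-309) with its x-axis at 98°, and the gap is at about (509,-28). I'll go above the scraper.

```bash
python3 -m inch '[[[1,0,0,0,0.155],[1,47.7,-27.7,0,0],[1,47.7,-27.7,0,0],[1,47.7,-27.7,0,0],[1,47.7,-27.7,0,0]]]' 60; python3 -m inch '[[[1,47.7,-27.7,0,0],[1,47.7,-27.7,0,0],[1,47.7,-27.7,0,0],[1,0,0,0,0],[1,0,0,0,0]]]'
cat >> h.py <<'E'
def tool():
    from workcell import bot
    from scipy.spatial.transform import Rotation as R
    s=bot.sense();return s,R.from_quat(s["eef_rot"],scalar_first=True).as_matrix()
def go(p,closing_deg):
    s,M=tool();d=M.T@(np.array(p)-s["tool_pos"])
    yaw=np.degrees(np.arctan2(M[1,1],M[0,1]));t=(yaw-closing_deg+90)%180-90
    print("t",round(s["time_s"],2),"pos",s["tool_pos"].round(1),"yaw",round(yaw,1),"shift",d.round(1),"turn",round(np.radians(t),3),"F",s["ft_force"].round(1),"open",round(s["opening"],3),"grip",round(s["grasp_force"],1))
E
python3 -c "
from h import *
go([472.2,-309.2,118],98.2)"
```

```text
time_s: 0.72
tool_pos: [343.2, -411.1, 255.9]
eef_rot: [-0.0, 0.997, 0.072, -0.0]
ft_force: [0.4, -0.8, 0.4]
opening: 0.998
grasp_force: 0.0
time_s: 1.35
tool_pos: [471.5, -309.7, 255.8]
eef_rot: [-0.0, 0.997, 0.072, -0.001]
ft_force: [-1.3, 0.3, -0.3]
opening: 1.0
grasp_force: 0.0
t 1.35 pos [ 471.5 -309.7  255.8] yaw -81.7 shift [  0.9  -0.4 137.8] turn 0.001 F [-1.3  0.3 -0.3] open 1.0 grip 0.0
```

```bash
python3 -m inch '[[[1,1,0,46,0],[1,0,0,46,0],[1,0,0,46,0],[1,0,0,0,0],[0.15,0,0,0,0]]]'; python3 -m inch '[[[0.15,0,0,0,0],[0,0,0,0,0],[0,0,0,0,0],[0,0,0,0,0],[0,0,0,0,0]]]' 80
python3 -c "
from h import *
go([472.2,-309.2,118],98.2)"
```

```text
time_s: 1.98
tool_pos: [472.9, -310.9, 119.9]
eef_rot: [0.001, 0.997, 0.071, 0.001]
ft_force: [0.4, -0.1, 0.9]
opening: 0.813
grasp_force: 0.0
time_s: 2.6
tool_pos: [473.7, -310.2, 119.7]
eef_rot: [0.001, 0.997, 0.072, 0.001]
ft_force: [0.1, -0.3, 6.6]
opening: 0.272
grasp_force: 78.0
t 2.6 pos [ 473.7 -310.2  119.7] yaw -81.8 shift [-1.4 -1.2  1.7] turn 0.001 F [ 0.1 -0.3  6.6] open 0.272 grip 78.0
```

```bash
python3 -m inch '[[[0,0,0,-25,0],[0,0,0,-40,0],[0,0,0,-50,0],[0,0,0,-50,0],[0,0,0,0,-0.05]]]'
python3 -c "
from h import *
go([509.5,-28,265],100.9)
from workcell import get_image
cv2.imwrite('pics/lift.png',cv2.resize(get_image('scene')[100:260,60:270,::-1],None,fx=3.5,fy=3.5))"
```

```text
time_s: 3.22
tool_pos: [474.8, -311.1, 288.2]
eef_rot: [0.003, 0.995, 0.098, 0.003]
ft_force: [0.1, 0.1, -2.0]
opening: 0.274
grasp_force: 78.5
t 3.23 pos [ 474.8 -311.1  288.2] yaw -78.8 shift [  88.9 -271.1   21.8] turn 0.005 F [ 0.1  0.1 -2. ] open 0.274 grip 78.5
```

View pics/lift.png

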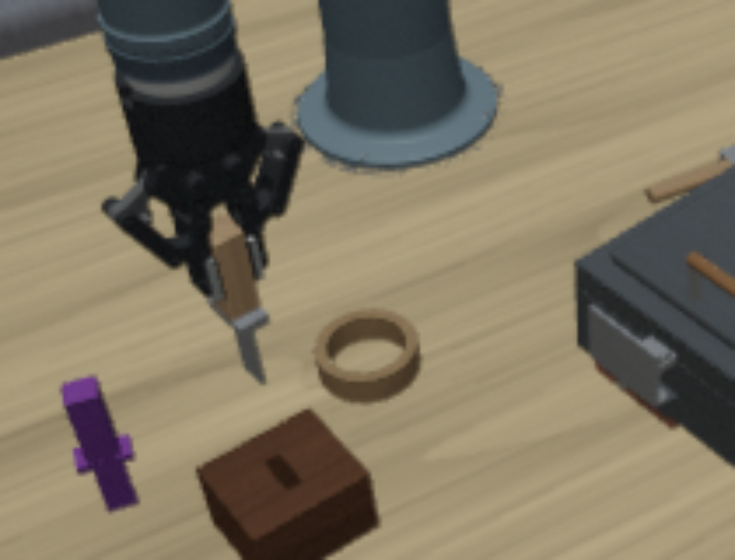

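The scraper is held with its tip at scene (135,208), and the empty slot shows at scene (141,234). Checking both against expectation, then moving over the gap.

```bash
python3 -m inch '[[[0,17.8,-54.2,0,0],[0,17.8,-54.2,0,0],[0,17.8,-54.2,0,0],[0,17.8,-54.2,0,0],[0,17.8,-54.2,0,0]]]'; python3 -m inch '[[[0,0,0,0,0.005],[0,0,0,0,0]]]'
python3 - <<'E'
from h import *
print("tip",onz("scene",(134.5,207.8),173.5),"slot",onz("scene",(140.8,234.0),65))
go([509.5,-28,265],100.9)
from workcell import get_image
s=get_image('scene')[:,:,::-1];t=get_image('top')[:,:,::-1]
cv2.imwrite('pics/s2.png',s);cv2.imwrite('pics/t2.png',t)
a=cv2.resize(s[100:240,190:310],(514,600),interpolation=cv2.INTER_CUBIC);b=cv2.resize(t[150:250,240:300],(280,467),interpolation=cv2.INTER_CUBIC)
o=np.zeros((600,800,3),np.uint8);o[:,:514]=a;o[:467,520:]=b;cv2.imwrite('pics/c3.png',o)
E
```

```text
time_s: 3.9
tool_pos: [507.4, -24.7, 282.4]
eef_rot: [-0.0, 0.995, 0.096, -0.001]
ft_force: [0.9, -0.3, -0.9]
opening: 0.269
grasp_force: 78.9
time_s: 4.15
tool_pos: [507.6, -26.7, 282.6]
eef_rot: [0.0, 0.996, 0.094, -0.001]
ft_force: [-0.1, -0.9, -0.7]
opening: 0.274
grasp_force: 78.8
tip [ 477.70705397 -308.30563093  173.5       ] slot [ 470.7570773  -307.57618589   65.        ]
t 4.15 pos [507.6 -26.7 282.6] yaw -79.2 shift [ 1.6  1.6 17.6] turn -0.001 F [-0.1 -0.9 -0.7] open 0.274 grip 78.8
```

View pics/c3.png

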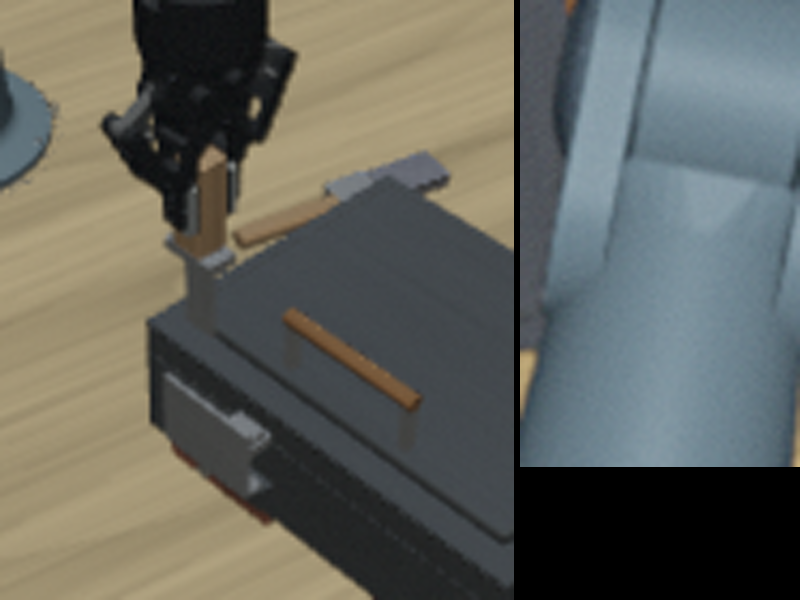

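Blade is above the catch, with its tip at scene (236,177).

```bash
python3 -m inch '[[[0,1.6,1.6,17,0],[0,0,0,15,0],[0,0,0,0,0]]]'
python3 - <<'E'
from h import *
print("tip",onz("scene",(235.8,177.3),167.9))
go([509.5,-28,205],100.9)
from workcell import get_image
s=get_image('scene')[:,:,::-1]
cv2.imwrite('pics/c4.png',cv2.resize(s[140:240,200:300],(600,600),interpolation=cv2.INTER_CUBIC))
E
```

```text
time_s: 4.62
tool_pos: [508.7, -28.5, 249.7]
eef_rot: [-0.0, 0.996, 0.093, -0.002]
ft_force: [-0.6, 0.1, -1.9]
opening: 0.271
grasp_force: 78.9
tip [508.17119231 -30.27117096 167.9       ]
t 4.62 pos [508.7 -28.5 249.7] yaw -79.3 shift [ 1.  -0.3 44.7] turn -0.003 F [-0.6  0.1 -1.9] open 0.271 grip 78.9
```

View pics/c4.png

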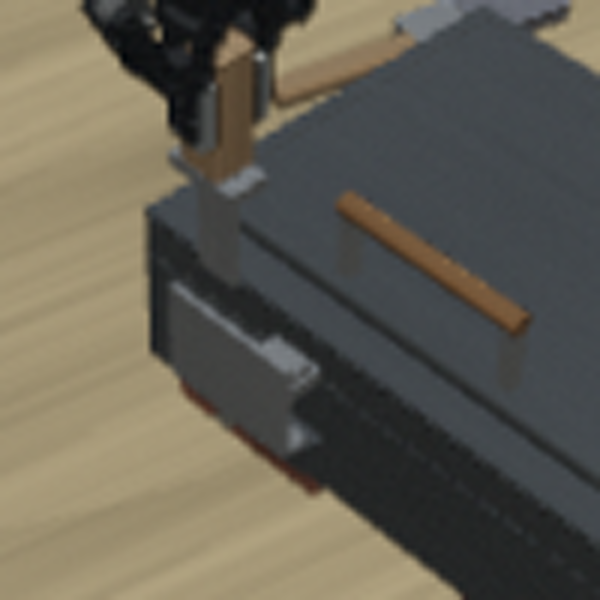

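Tip at crop (220,280) lies between the plate and the box, over the prising half. Going in.

```bash
python3 -m inch '[[[0,0,0,12,0],[0,0,0,12,0],[0,0,0,10,0],[0,0,0,10,0],[0,0,0,0,0]]]'
python3 -c "
from h import *
go([509.5,-28,205],100.9)"
```

```text
time_s: 5.3
tool_pos: [509.2, -27.7, 206.2]
eef_rot: [-0.0, 0.996, 0.094, -0.001]
ft_force: [0.3, 0.3, -0.6]
opening: 0.273
grasp_force: 78.9
t 5.3 pos [509.2 -27.7 206.2] yaw -79.2 shift [0.2 0.4 1.2] turn -0.001 F [ 0.3  0.3 -0.6] open 0.273 grip 78.9
```

```bash
python3 -m inch '[[[0,0,0,-9,0],[0,0,6,0,0],[0,0,6,0,0],[0,0,5,0,0],[0,0,4,0,0]]]'; python3 -m inch '[[[0,0,4,0,0],[0,0,3,0,0],[0,0,0,0,0]]]'
python3 - <<'E'
from h import *
go([509.5,-28,205],100.9)
from workcell import get_image
s=get_image('scene')[:,:,::-1]
cv2.imwrite('pics/c5.png',cv2.resize(s[140:240,200:300],(600,600),interpolation=cv2.INTER_CUBIC))
E
```

```text
time_s: 5.92
tool_pos: [513.3, -44.1, 215.5]
eef_rot: [-0.007, 0.995, 0.095, 0.0]
ft_force: [1.5, 14.2, -6.6]
opening: 0.273
grasp_force: 78.9
time_s: 6.3
tool_pos: [515.6, -56.3, 216.5]
eef_rot: [0.001, 0.996, 0.094, 0.0]
ft_force: [-0.2, -0.1, -1.6]
opening: 0.27
grasp_force: 79.9
t 6.3 pos [515.6 -56.3 216.5] yaw -79.2 shift [ -0.7 -28.9  11.5] turn -0.002 F [-0.2 -0.1 -1.6] open 0.27 grip 79.9
```

View pics/c5.png

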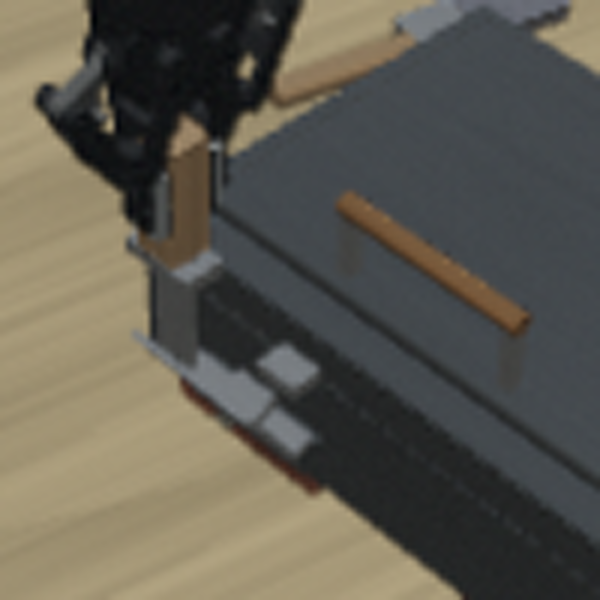

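The catch has tipped well out (crop (240,385)) and its hook is clear of the tongue (crop (290,370)). Now back out, up, and over the stand.

```bash
python3 -m inch '[[[0,0,-8,-10,0],[0,0,0,-25,0],[0,0,0,-30,0],[0,-9,50,-5,0],[0,-18,54,0,0]]]'; python3 -m inch '[[[0,-18,54,0,0],[0,-18,54,0,0],[0,0,0,0,0.05]]]'
python3 -c "
from h import *
go([473.2,-309.7,280],98.2)"
```

```text
time_s: 6.98
tool_pos: [507.9, -155.1, 288.3]
eef_rot: [0.001, 0.995, 0.096, 0.002]
ft_force: [0.3, -0.6, -1.7]
opening: 0.271
grasp_force: 80.0
time_s: 7.35
tool_pos: [491.1, -271.3, 286.9]
eef_rot: [0.001, 0.998, 0.066, 0.0]
ft_force: [0.1, 1.3, -0.5]
opening: 0.273
grasp_force: 80.3
t 7.35 pos [ 491.1 -271.3  286.9] yaw -82.4 shift [-22.8  35.7   6.9] turn -0.011 F [ 0.1  1.3 -0.5] open 0.273 grip 80.3
```

```bash
python3 -m inch '[[[0,-22.8,35.7,0,-0.01],[0,0,0,45,0],[0,0,0,40,0],[0,0,0,0,0]]]'
python3 - <<'E'
from h import *
go([473.2,-309.7,119.7],98.2)
from workcell import get_image
s=get_image('scene')[:,:,::-1]
cv2.imwrite('pics/c6.png',cv2.resize(s[180:270,90:190],(800,720)[:2] if 0 else (660,594),interpolation=cv2.INTER_CUBIC))
E
```

```text
time_s: 7.85
tool_pos: [471.9, -304.1, 198.9]
eef_rot: [-0.002, 0.997, 0.074, -0.003]
ft_force: [-0.2, 0.2, -1.5]
opening: 0.27
grasp_force: 80.2
t 7.85 pos [ 471.9 -304.1  198.9] yaw -81.5 shift [ 0.8  6.1 79.1] turn 0.006 F [-0.2  0.2 -1.5] open 0.27 grip 80.2
```

View pics/c6.png

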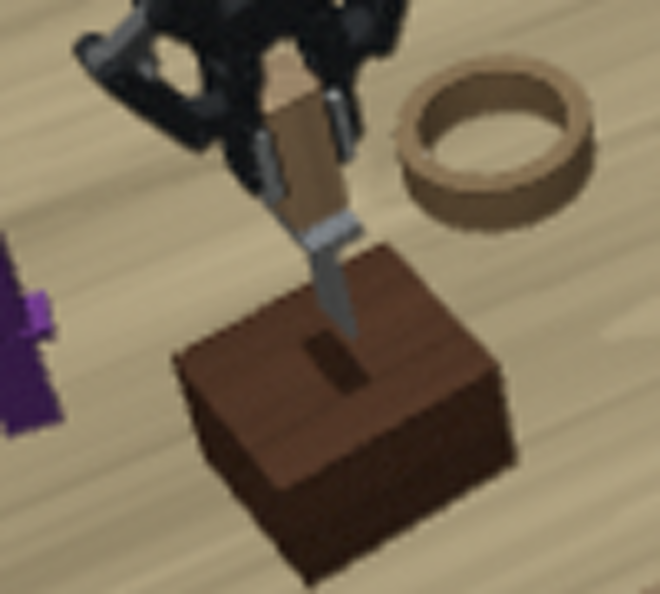

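The tip is at crop (336,327), just behind the slot mouth at (337,363). I'll compute the correction.

```bash
python3 - <<'E'
from h import *
t=onz("scene",(140.5,229.1),84.2);s=onz("scene",(140.7,234.6),65);print(t,s)
S,M=tool();print(M.T@(s-t))
E
```

```text
[ 471.27233818 -305.31816072   84.2       ] [ 472.59068387 -308.59390994   65.        ]
[ 0.85115654  3.46946757 19.19236556]
```

```bash
python3 -m inch '[[[0,0.8,4.5,0,0.005],[0,0,0,0,0],[0,0,0,15,0],[0,0,0,15,0]]]'
python3 -c "
from h import *
go([473.2,-309.7,119.7],98.2)"
```

```text
time_s: 8.4
tool_pos: [475.5, -310.4, 170.5]
eef_rot: [0.0, 0.997, 0.072, 0.0]
ft_force: [-1.0, 0.8, -1.1]
opening: 0.271
grasp_force: 80.2
t 8.4 pos [ 475.5 -310.4  170.5] yaw -81.8 shift [-2.2 -1.  50.8] turn 0.001 F [-1.   0.8 -1.1] open 0.271 grip 80.2
```

```bash
python3 -m inch '[[[0,-1.5,0,12,0],[0,0,0,14,0],[0,0,0,14,0],[0,0,0,9,0],[0,0,0,0,0]]]'
python3 -c "
from h import *
go([473.2,-309.7,119.7],98.2)"
```

```text
time_s: 9.02
tool_pos: [473.4, -310.2, 121.4]
eef_rot: [-0.001, 0.997, 0.072, -0.001]
ft_force: [-0.7, -0.1, -0.7]
opening: 0.27
grasp_force: 80.2
t 9.03 pos [ 473.4 -310.2  121.4] yaw -81.8 shift [-0.1 -0.6  1.7] turn 0.001 F [-0.7 -0.1 -0.7] open 0.27 grip 80.2
```

```bash
python3 -m inch '[[[0,0,0,1.5,0],[0,0,0,0,0],[0.5,0,0,0,0],[0.7,0,0,0,0],[1,0,0,0,0]]]'; python3 -m inch '[[[1,0,0,0,0],[1,0,0,0,0],[1,0,0,-30,0],[1,0,0,-45,0],[1,0,0,-50,0]]]';python3 -m inch '[[[1,0,0,-50,0],[1,0,0,0,-0.05],[1,0,0,0,0]]]'
python3 - <<'E'
from h import *
# lid bar with closing line at grill x 100.9
go([592.3,29.2,300],100.9)
from workcell import get_image
s=get_image('scene')[:,:,::-1];t=get_image('top')[:,:,::-1]
cv2.imwrite('pics/s7.png',s);cv2.imwrite('pics/t7.png',t)
o=np.zeros((540,800,3),np.uint8);o[:,:400]=cv2.resize(s[180:270,100:167],(400,540),interpolation=cv2.INTER_CUBIC)
o[:,402:]=cv2.resize(s[170:250,295:354],(398,540),interpolation=cv2.INTER_CUBIC)
cv2.imwrite('pics/c7.png',o)
# predicted pixel of r=180 pointer circle
G=np.array([575.2,117.6,0]);X=np.array([-.19,.982,0]);Y=np.array([-.982,-.19,0]);Hn=G+120*X+[0,0,100]
def proj(n,P):
    c=C[n];E=c["extrinsics"];q=E[:3,:3].T@(P-E[:3,3])*[1,-1,-1];q=c["K"]@q;return q[:2]/q[2]
for y in(-177,-185):
  for th in(0,.4,.45,.5,.55,.6,.65):
    p=Hn-180*np.cos(th)*X+y*Y+[0,0,180*np.sin(th)];a=proj("scene",p);print(y,th,a.round(1),"crop",((a-[295,170]+.4)*6.75+[402,0]).round(0),proj("top",p).round(1))
E
```

```text
time_s: 9.65
tool_pos: [474.1, -310.8, 121.1]
eef_rot: [0.0, 0.997, 0.072, 0.0]
ft_force: [1.2, 0.8, 0.6]
opening: 0.89
grasp_force: 0.0
time_s: 10.28
tool_pos: [473.5, -310.3, 246.5]
eef_rot: [-0.0, 0.997, 0.072, -0.001]
ft_force: [0.9, -0.5, 0.3]
opening: 0.998
grasp_force: 0.0
time_s: 10.65
tool_pos: [474.1, -310.8, 296.3]
eef_rot: [0.0, 0.995, 0.096, 0.0]
ft_force: [0.1, -0.5, -0.9]
opening: 0.999
grasp_force: 0.0
t 10.65 pos [ 474.1 -310.8  296.3] yaw -78.9 shift [ 181.3 -311.    -3.9] turn 0.003 F [ 0.1 -0.5 -0.9] open 0.999 grip 0.0
-177 0 [326.7 235.4] crop [619. 444.] [234.5 112.2]
-177 0.4 [334.2 214.3] crop [669. 302.] [228.1 106.6]
-177 0.45 [335.7 211.3] crop [679. 281.] [226.6 106. ]
-177 0.5 [337.2 208.3] crop [689. 261.] [225.  105.5]
-177 0.55 [338.8 205.2] crop [700. 240.] [223.2 105. ]
-177 0.6 [340.5 202.1] crop [712. 219.] [221.2 104.5]
-177 0.65 [342.3 199. ] crop [724. 198.] [219.1 104.1]
-185 0 [329.1 237.1] crop [635. 456.] [234.1 109.6]
-185 0.4 [336.8 216. ] crop [687. 313.] [227.7 103.9]
-185 0.45 [338.2 213. ] crop [697. 293.] [226.2 103.3]
-185 0.5 [339.8 210. ] crop [707. 273.] [224.5 102.7]
-185 0.55 [341.4 206.9] crop [718. 252.] [222.7 102.2]
-185 0.6 [343.1 203.8] crop [730. 231.] [220.7 101.7]
-185 0.65 [344.9 200.7] crop [742. 210.] [218.6 101.3]
```

View pics/c7.png

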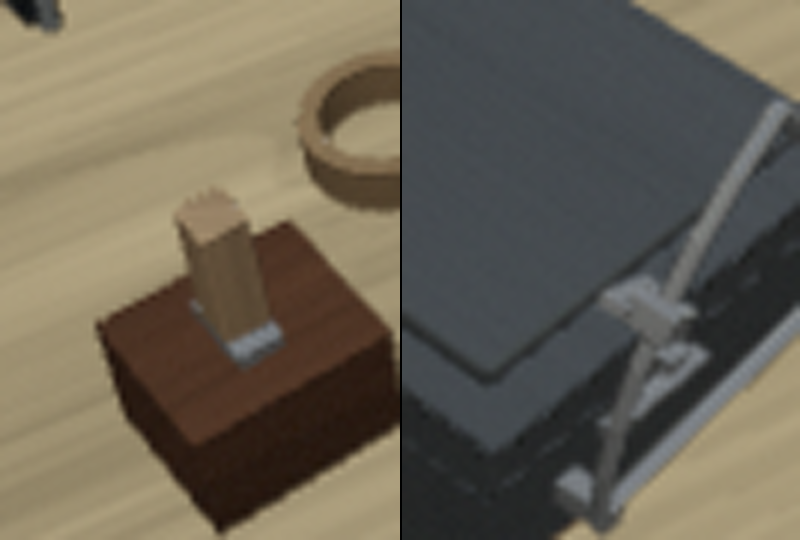

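The scraper is back in its slot, upright (crop (235,350)). The tab on the quadrant is at crop (645,305) and the pointer's tip at (605,420). The tab's direction from the hinge is about 0.40 rad. I've now used all 10 views, so I'll carry on with numbers only. Moving to the lid handle.

```bash
python3 -m inch '[[[1,30.2,-51.8,0,0],[1,30.2,-51.8,0,0],[1,30.2,-51.8,0,0],[1,30.2,-51.8,0,0],[1,30.2,-51.8,0,0]]]'; python3 -m inch '[[[1,30.2,-51.8,0,0.003],[1,0,0,30,0],[1,0,0,0,0]]]'
python3 - <<'E'
from h import *
go([592.3,29.2,190],100.9)
G=np.array([575.2,117.6,0]);X=np.array([-.19,.982,0]);Y=np.array([-.982,-.19,0]);Hn=G+120*X+[0,0,100]
r={}
for n,f,b in(("scene","pics/s7.png",(322,208,341,223)),("top","pics/t7.png",(226,96,242,113))):
    im=cv2.imread(f);g=cv2.cvtColor(im,cv2.COLOR_BGR2HSV);x0,y0,x1,y1=b
    v,s=g[y0:y1,x0:x1,2].astype(int),g[y0:y1,x0:x1,1]
    for th in((105,120) if n=="scene" else (105,125)):
        m=((v>th)&(s<55)).astype(np.uint8);k,l,st,ce=cv2.connectedComponentsWithStats(m)
        for i in range(1,k):
            if st[i,4]>5: print(n,th,(ce[i]+[x0,y0]).round(1),st[i]+[x0,y0,0,0,0])
for ps in((331.6,215.2),(330.6,215.1)):
    p,e=tri(ps,(232.3,105.0));d=p-Hn;rx=-d@X;print(p.round(1),e.round(1),"r",np.hypot(rx,d[2]).round(1),"th",np.arctan2(d[2],rx).round(3),"y",(d@Y).round(1))
E
```

```text
time_s: 11.38
tool_pos: [572.1, -25.5, 294.7]
eef_rot: [-0.0, 0.995, 0.096, -0.001]
ft_force: [0.8, -0.3, -0.7]
opening: 0.997
grasp_force: 0.0
time_s: 11.75
tool_pos: [589.7, 30.1, 262.3]
eef_rot: [-0.0, 0.995, 0.096, -0.004]
ft_force: [0.0, 0.2, 0.2]
opening: 1.001
grasp_force: 0.0
t 11.75 pos [589.7  30.1 262.3] yaw -79.0 shift [ 2.9  1.5 72.3] turn 0.002 F [0.  0.2 0.2] open 1.001 grip 0.0
scene 105 [331.9 213.3] [325 208  13  10  57]
scene 105 [336.2 221.6] [333 221   7   2  11]
scene 120 [331.2 213.7] [325 211  13   6  27]
top 105 [232.4 104.7] [226  99  13  12  94]
top 105 [233.5 112. ] [230 112   8   1   8]
top 125 [232.7 105. ] [226  99  13  12  83]
top 125 [233.5 112. ] [230 112   8   1   8]
[760.6  94.  176.5] 0.2 r 194.2 th 0.405 y -177.6
[759.8  93.  176.8] 2.6 r 195.1 th 0.405 y -176.6
```

```bash
python3 -m inch '[[[1,2.5,1,30,0],[1,0,0,25,0],[1,0,0,17,0],[1,0,0,0,0],[0.3,0,0,0,0]]]' 60; python3 -m inch '[[[0,0,0,0,0],[0,0,0,0,0],[0,0,0,0,0],[0,0,0,0,0],[0,0,0,0,0]]]' 60; python3 -m inch '[[[0,0,0,0,0],[0,0,0,0,0]]]'
python3 -c "
from h import *
go([592.3,29.2,190],100.9)"
```

```text
time_s: 12.38
tool_pos: [595.0, 28.1, 195.0]
eef_rot: [0.0, 0.996, 0.095, 0.001]
ft_force: [-0.2, 0.3, 0.6]
opening: 0.819
grasp_force: 0.0
time_s: 13.0
tool_pos: [594.8, 28.7, 194.1]
eef_rot: [0.0, 0.995, 0.095, 0.0]
ft_force: [0.5, -0.4, 2.1]
opening: 0.113
grasp_force: 58.5
time_s: 13.25
tool_pos: [594.8, 28.7, 194.1]
eef_rot: [0.0, 0.995, 0.095, 0.0]
ft_force: [0.5, -0.6, 3.8]
opening: 0.113
grasp_force: 58.6
t 13.25 pos [594.8  28.7 194.1] yaw -79.1 shift [-2.3 -1.   4.1] turn 0.001 F [ 0.5 -0.6  3.8] open 0.113 grip 58.6
```

```bash
python3 -m inch '[[[0,0,-4.4,-10.4,0],[0,0,-4.9,-10.1,0],[0,0,-5.5,-9.9,0],[0,0,-5.9,-9.7,0],[0,0,-6.4,-9.3,0]]]' 80; python3 -m inch '[[[0,0,-6.8,-8.9,0],[0,0,-7.3,-8.7,0],[0,0,0,0,0],[0,0,0,0,0]]]'
cat > lid.py <<'E'
from h import *
from scipy.optimize import brentq
from workcell import get_image
go([594.8,28.7,194.1],100.9)
s,_=tool();z=s["tool_pos"][2]-194.1+183
# lid angle from rise of the bar and from its travel
print("th rise",round(np.arcsin((z-100)/225.8)-.3764,3))
n=int(s["time_s"]*100)
S=get_image("scene")[:,:,::-1];T=get_image("top")[:,:,::-1];cv2.imwrite(f"pics/s_{n}.png",S);cv2.imwrite(f"pics/t_{n}.png",T)
m=mask(S,[5,110,90],[20,255,255],(200,60,320,200));r=cv2.minAreaRect(m);print("orange scene",r)
E
python3 lid.py
```

```text
time_s: 13.88
tool_pos: [589.6, 54.3, 243.6]
eef_rot: [0.002, 0.995, 0.095, -0.0]
ft_force: [4.1, -4.7, -5.9]
opening: 0.109
grasp_force: 77.8
time_s: 14.38
tool_pos: [587.0, 67.6, 261.3]
eef_rot: [0.002, 0.995, 0.095, 0.0]
ft_force: [3.7, -7.3, -3.3]
opening: 0.103
grasp_force: 78.4
t 14.38 pos [587.   67.6 261.3] yaw -79.1 shift [ 0.3 39.4 67.4] turn -0.0 F [ 3.7 -7.3 -3.3] open 0.103 grip 78.4
th rise 0.351
orange scene ((292.5264587402344, 163.24411010742188), (14.955817222595215, 3.221252918243408), 32.47119140625)
```

```bash
python3 -m inch '[[[0,0,-3.8,-4.2,0],[0,0,-3.9,-4.1,0],[0,0,0,0,0],[0,0,0,0,0]]]'
python3 lid.py
python3 - <<'E'
import cv2,numpy as np,glob
fs=sorted(glob.glob("pics/s_*.png"))+["pics/s7.png"]
for f in fs:
    v=cv2.cvtColor(cv2.imread(f),cv2.COLOR_BGR2HSV)[:,:,2]
    print(f);print(v[205:226,320:345])
E
```

```text
time_s: 14.98
tool_pos: [585.6, 74.7, 269.3]
eef_rot: [0.003, 0.995, 0.095, 0.0]
ft_force: [3.6, -7.0, -3.7]
opening: 0.108
grasp_force: 78.2
t 14.97 pos [585.6  74.7 269.3] yaw -79.1 shift [ 0.3 46.5 75.5] turn -0.0 F [ 3.6 -7.  -3.7] open 0.108 grip 78.2
th rise 0.4
orange scene ((294.42352294921875, 159.4058837890625), (14.955817222595215, 3.2979493141174316), 32.47119140625)
pics/s_1437.png
[[ 76  76  77  78  77  79  78  77  76  76  73  56  44  59  38  38  46  79
  119 119  95  41  38  43  49]
 [ 78  77  76  77  75  77  76  74  64  54  42  54  34  39  41  40  59 106
  111 107  68  43  48  71  93]
 [ 78  77  77  77  74  72  60  54  39  38  31  38  41  38  37  45  78 110
  108  96  93  79  89 125 122]
 [ 78  78  74  70  55  42  61  39  39  40  39  38  38  39  37  56 108 112
  102  94 126 124 127 124  84]
 [ 75  71  52  39  54  39  38  38  40  39  39  38  37  39  46  83 110 107
   92  94 112  93  90  78  81]
 [ 55  37  39  33  40  40  40  38  40  50  57  62  43  41  56 108 110 102
   83  93  77  81 116 110  90]
 [ 36  33  37  37  39  42  50  53  72  98 113 120  76  66  76 110 108  9
[... 5243 characters left out ...]
81  74  78 102  99 101  94  65  66  49
   39  38  38  41  40  38  37]
 [ 80  80  80  80  79  77  79  80  74  53  77  82  98  96  83  83  82  58
   55  42  41  39  40  39  41]
 [ 80  80  80  79  80  79  75  65  54  53  99  99  84 101 105 129 127 109
  110  76  48  38  40  41  38]
 [ 80  81  81  79  80  75  55  50  42  79 101 102  99 126 128 127 120 108
  130 123  79  41  41  39  42]
 [ 81  82  81  79  73  54  40  42  53  95 101  93  65  76 109 104  84 119
  124 104  57  41  40  37  48]
 [ 82  81  82  75  56  40  40  42  57  99  99  82  57  74  70  80 110 121
   89  55  39  40  41  46  85]
 [ 78  78  74  47  37  40  39  44  74  92  92  65  85 105  95 109 123  89
   50  37  38  39  48  87 135]]
```

```bash
python3 - <<'E'
from h import *
G=np.array([575.2,117.6,0]);X=np.array([-.19,.982,0]);Y=np.array([-.982,-.19,0]);Hn=G+120*X+[0,0,100]
for ps,pt in(((331.2,213.7),(232.5,104.9)),((331,214.5),(232.5,104.9)),((325,213.8),(232,107.5)),((337,215.8),(233,102))):
    p,e=tri(ps,pt);d=p-Hn;rx=-d@X;print(p.round(1),e.round(1),"r",np.hypot(rx,d[2]).round(1),"th",np.arctan2(d[2],rx).round(3),"y",(d@Y).round(1))
for f in sorted(__import__("glob").glob("pics/t_*.png"))+["pics/t7.png"]:
    v=cv2.cvtColor(cv2.imread(f),cv2.COLOR_BGR2HSV)[:,:,1];w=cv2.cvtColor(cv2.imread(f),cv2.COLOR_BGR2GRAY);print(f);print(w[98:115,222:242])
E
```

```text
[759.4  92.9 181.4] 0.5 r 196.9 th 0.426 y -176.2
[759.9  92.8 179.1] 1.2 r 196.1 th 0.415 y -176.7
[750.   89.8 175.1] 12.3 r 195.5 th 0.394 y -166.4
[770.7  95.4 182.2] 8.9 r 196.9 th 0.43 y -187.8
pics/t_1437.png
[[ 99 106 105 102 100 107 102 103 104 105 105 103 106 102 103 104 108 102
   81  82]
 [108 111 108 108 111 108 110 110 109 111 108 109 108 111 107 110 109 103
   89  89]
 [112 110 111 112 112 113 111 116 111 114 113 111 112 115 114 112 114 104
   88  90]
 [116 114 112 115 115 114 116 114 113 114 114 115 116 114 114 115 116 107
   86  91]
 [120 117 119 121 117 119 118 117 118 118 116 118 119 117 118 120 118 111
   85  95]
 [122 123 120 118 121 120 120 122 120 122 122 120 122 120 123 117 121 109
   94 100]
 [121 124 120 120 121 124 124 118 123 122 121 123 121 119 123 125 119 110
   96 115]
 [125 122 123 122 121 122 125 123 123 119 122 126 121 122 123 124 121 110
   97 127]
 [126 124 126 123 127 124 126 123 124 124 125 127 122 126 125 125 121 106
   97 122]
 [129 127 126 125 129 127 124 129 126 127 126 125 124 126 125 128 126 109
   92 120]
 [125 126 128 130 126 129 129 131 
[... 2781 characters left out ...]
 135 157
  168 169]
 [172 175 173 171 171 172 160 149 141 134 127 131 139 143 145 140 124 138
  167 172]
 [170 169 170 168 169 167 154 145 146 142 138 138 142 138 137 128 100 109
  154 170]
 [166 166 164 167 163 165 154 143 144 135 138 136 137 142 142 131  86  83
  137 166]
 [165 166 165 167 167 162 150 137 135 132 138 141 146 159 166 154  89  69
  122 163]
 [172 171 173 167 171 167 158 148 149 148 152 154 161 163 165 155  93  68
  123 160]
 [178 179 175 170 167 166 168 166 164 160 151 152 154 153 156 145  90  91
  145 171]
 [174 171 168 158 150 155 157 156 156 147 144 145 146 147 148 133 101 115
  162 178]
 [155 155 148 145 144 143 146 145 146 143 145 146 143 142 134 126 110 125
  154 158]]
```

The mark direction comes out at 0.405–0.426 rad, so I'll take 0.415 and hold.

```bash
python3 -m inch '[[[0,0,-1.2,-1.2,0],[0,0,-1.2,-1.2,0],[0,0,0,0,0],[0,0,0,0,0],[0,0,0,0,0]]]' >/dev/null; python3 -m inch '[[[0,0,0,0,0],[0,0,0,0,0],[0,0,0,0,0],[0,0,0,0,0],[0,0,0,0,0]]]' >/dev/null
python3 lid.py
python3 - <<'E'
import cv2,numpy as np,glob
f=sorted(glob.glob("pics/s_*.png"))[-1];a=cv2.imread(f).astype(int);b=cv2.imread("pics/s7.png").astype(int)
print("stand change",np.abs(a-b)[200:265,110:170].mean(),"latch change",np.abs(a-b)[190:215,222:250].mean())
v=cv2.cvtColor(a.astype(np.uint8),cv2.COLOR_BGR2HSV)[:,:,2];print(v[206:218,322:342])
E
```

```text
t 16.32 pos [585.2  76.9 271.6] yaw -79.1 shift [ 0.4 48.6 77.8] turn -0.001 F [ 4.3 -7.1 -4. ] open 0.105 grip 78.2
th rise 0.415
orange scene ((295.30767822265625, 158.5384521484375), (14.976905822753906, 3.3282015323638916), 33.6900634765625)
stand change 2.128119658119658 latch change 9.822380952380952
[[ 46  37  37  37  39  37  38  38  37  38  39  39  40  40  59 107 111 109
   89 116]
 [ 38  41  40  38  39  40  40  39  37  38  40  39  40  45  77 111 109  95
   89  88]
 [ 36  37  37  39  39  39  37  38  37  42  46  43  57  61 107 112 102  88
  102  83]
 [ 39  37  38  39  38  38  41  49  48  60  75  68  78  86 110 108  97 113
  121 112]
 [ 40  38  38  38  42  48  73  94  88  94  86  89  83 108 112 102  91 123
  117  90]
 [ 40  44  42  51  71  92 133 126 117 124 113 124  96 111 107  89  76  90
   69  71]
 [ 45  58  70  92 113 130 130 130 128 115 124 102 105 112 100  73  69  75
   78  78]
 [ 65  79  98 122 129 130 126 123 133 128 124  98 110 107  93  88  76  80
   79  77]
 [ 81  92 122 106 116 123 110 105 116 127 127 121 113 105  91  73  82  79
   77  78]
 [106 130 109 102 102 108 113  99 103 108 125 127 126 121 126 115  92  77
   76  72]
 [126 116  65  86  93  96  82  97 104 102 106 116 126 127 122 121  97  74
   70  52]
 [106  68  78  80  78  76  90  99 102 103 102 103 107 117  78  66  70  58
   39  37]]
```

```bash
python3 -c "
from workcell import finish_job
print(finish_job())"
```

```text
the job is handed in; nothing more can be done
None
```

I handed the job in: catch prised open with the scraper, scraper back upright in its slot, lid held still at 0.415 rad against a mark I measured at 0.405–0.426 rad, about 16.3 s used; no verdict came back.

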